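Take the filter cassette out of the bench air cleaner

ROBOT

A 7-joint arm with a two-finger parallel gripper is mounted at the origin on the work surface; the furniture and walls round the work are solid. World frame = base frame: x ahead of the robot, y to its left, z up, the work surface at z = 0. Lengths are in mm, angles in rad, forces in N, time in s.
With the tool pointing down it reaches from about 400 to 875 mm from the base axis. Payload 6.5 kg.
Tool frame: the origin (TCP) lies midway between the tips of the shut fingers; the grasp point (between the pads) lies 19 mm behind it (env.grip_point_offset is the distance from the TCP to the grasp point, in mm); z points along the fingers, y is the direction in which the jaws open and shut (so a half turn about z gives the same grasp; the last joint's range is limited). The gripper opens to 88 mm and grips with 3 to 60 N. Pads are 18 mm wide; open, the fingers measure 123 mm over their backs; the gripper's body (75 mm by 187 mm) begins 45 mm behind the grasp point.
Start: joints at [-1.255, 0.536, -0.004, 1.538, 0.003, 1.067, -0.071], TCP at [242.179, 603.191, 238.716] pointing down, gripper open.
Joint ranges: [-2.7, 2.7], [-0.37, 2.16], [-1.27, 1.26], [0.24, 2.4], [-1.31, 4.45], [0.19, 1.91], [-2.76, 2.76]. Speed limits (rad/s): [2.39, 2.39, 3.14, 3.14, 3.14, 3.14, 3.14].

INTERFACE

Orientations are given as a unit quaternion [w, x, y, z].
In Python, from bench import env gives the robot as it stands.
- The arm moves only by the tool play_rows, never from a script. Its argument "plan" is a list of rows, each a list of 5 numbers: the closure in counts, from 0 (fully open) to 255 (shut), then the shift along the tool's x, y, z in m, then the turn about the tool's z in degrees. In form: [[claw, tx, ty, tz, roll], ...]. A call has 1 to 12 rows; each row is the pose to reach, as a shift and turn from the pose commanded when the call began, along the tool's axes at that moment; what a row does not reach only later rows make up. A row lasts 1/12 s, in which the tool goes at most 41.7 mm and 7.16 degrees, less where a joint would pass 70% of its speed; a pose out of reach is approached as far as the arm can. A call with a gripper value outside its range is refused whole. The fingers move at their own pace and stop on an object; "squeeze" is the grip in N (left out, the last holds). Time passes only in rows, so rows that repeat a pose let the fingers close. It gives the time, the measured TCP pose, the force and the opening at its end, in the units of the state.
- env.sense(): the state, without advancing time (a new reading comes with each control period).
- env.camera(name): name is "side" or "top"; returns (picture, depth): 480x640x3 uint8, red, green, blue; 480x640 float32, mm along the optical axis (not along the pixel's ray), 0 where there is no reading.
- env.camera_model(name): a dict with "fovy" (degrees; the focal length in pixels is half the picture's height over the tangent of half this angle, whatever the lens; pixels are square), "cx", "cy" (the principal point, pixels), "dist" ([k1, k2, p1, p2, k3] as OpenCV has them; the pictures are not rectified), "cam_to_world" (4x4, takes a point from camera to world coordinates). Camera axes: x right, y up, looking along -z (the intrinsics and any distortion apply to the point x, -y, -z); pixel columns grow to the right and rows downward; lengths in mm; the calibration is good to about 2 mm. A picture is of the moment at which its call begins. camera_model takes no time and is no camera call.
- env.job_done(): hands the job in, once; it reports no verdict.
The state is a dict: "time": time; "qpos": joint angles; "joint_vel": joint speeds; "joint_torque": joint torques, N m; "position": TCP position; "orientation": TCP orientation; "ft_force": force on the tool from outside, world axes, zero at the start; "ft_torque": the same for the moment, N m; "grip_width": finger opening in mm.
Only numpy, scipy, OpenCV 4.12 (cv2) and the standard library are available. Lean on these libraries where they do the work, as an engineer would, in place of code of your own. Each camera call takes 0.05 s, during which the arm holds its last target. There are 200 camera calls.

TASK

The filter of the small bench air cleaner has to come out. Swing the steel tab on top of the cleaner a quarter turn outward, away from the tongue of the filter, so that it no longer covers the filter, lift the filter cassette straight out by its tongue, and set it down gently, upright, between the guide posts of the grey rest so that it stands on the rest's base. Do not drop the filter or tip it over on the way, and leave the other things on the bench where they are.

Things in the scene. Friction and masses are not known exactly. Their poses are not given: they have to be found in the camera images.
- air_unit: Fixed grey bench air cleaner, box 100 (x) x 180 (y) x 105 (z) mm, round intake guard on its front (-x). Origin at the centre of its underside; x to its back, y to the tab's side, z up. Yaw 1.22 to 1.92 (y roughly toward the robot); it may stand left or right of the rest. In its flat top (deck) is a slot 18 (x) x 136 (y) mm, centred at x = +12 mm, 85 mm deep, in which the filter stands.
- slot_mouth (a point): Centre of the slot's mouth, on the deck of the air cleaner, 105 mm above the bench; axes as the air cleaner's.
- tab_pivot (a point): Pivot axis (vertical) of the tab, on the top face of the tab, 112 mm above the bench: at x = -22, y = +40 mm in the air cleaner's frame.
- tab (a joint): Angle (rad) of the steel tab, 14 mm wide, 5 mm thick, reaching 42 mm from its pivot, 2 mm above the deck. 0: it points along the cleaner's +x, across the slot over the filter's top edge. Grows counter-clockwise seen from above; at 1.57 it points along +y, clear of the slot. Range -0.15 to 1.75, starts at -0.1 to 0.2. Stays where left; needs about 1 N at the post.
- tab_post (a point): Round black post, 12 mm thick, 30 mm tall, on the tab 34 mm from the pivot, for turning the tab. The point is on its centre line, 7 mm below its top, 23 mm above the tab's top face, 135 mm above the bench. The post may slip round within a grip. At tab angle 0 it stands 40 mm from the middle of the filter's tongue, along the cleaner's y.
- filter_tongue (a point): Grip point of the loose white filter cassette (about 0.14 kg): on the centre line of its pull tongue, 34 (y) x 10 (x) mm, rising 36 mm from the middle of the cassette's top edge. 10 mm below the tongue's top, 26 mm above that edge, 109 mm above the cassette's underside; at the start 24 mm above the deck. x across the thickness, y along the width, z up; starts parallel to the cleaner's.
- filter_foot (a point): Centre of the underside of the filter cassette, a flat panel 12 (x) x 130 (y) x 83 (z) mm below the tongue; axes as filter_tongue. It starts 20 mm above the bench, standing on the slot's floor with 3 mm free on each side.
- rest_floor (a point): Top centre of the base of the fixed grey rest, 8 mm above the bench; base 90 (x) x 180 (y) mm. The filter stands here, width along y (either way round): four posts at y = +-46 mm leave a 20 mm gap in x, two end stops leave 138 mm in y. They rise 65 mm above the bench; the top 15 mm flares to about 34 (x) and 152 (y) mm. Yaw 1.22 to 1.92.
- jar: Bystander: white specimen jar with a black lid, 71 mm wide, 66 mm tall, loose, on the left. Origin at its underside.
- gauze: Bystander: small white pack of gauze, 35 x 35 x 21 mm, loose, on the right. Origin at its underside.
- slide_box: Bystander: closed blue-grey slide box, 95 x 105 x 37 mm, loose, to the left. Origin at its underside.
Mind the look-alikes: they are no part of the job. Leave any purple look-alike of the air_unit alone.

How it is judged (in metres and radians):
On the way, in this order (a step that is already met when the one before it is completed fails the run):
1. the tab is swung aside, clear of the slot (1.2 rad or more), with the filter still in its slot (value of joint tab above 1.2 rad and z of filter_foot in the frame of air_unit below 0.035 m), for 0.2 s.
2. the filter is lifted clear of the air cleaner (z of filter_foot in the frame of air_unit above 0.108 m), for 0.1 s.
At the end, for the whole second after the job is handed in: The filter stands in the rest between the guide posts: its underside on the base (within 4 mm), within 11 mm (x) and 12 mm (y) of the middle, its width along the rest within 0.2 rad, upright within 0.25 rad, let go and at rest (x of filter_foot in the frame of rest_floor between -0.011 and 0.011 m and y of filter_foot in the frame of rest_floor between -0.012 and 0.012 m and z of filter_foot in the frame of rest_floor below 0.004 m and angle between the y axis of filter_foot and the y axis of rest_floor, either way round below 0.2 rad and angle between filter_foot's own z axis and vertical below 0.25 rad and linear speed of filter below 0.02 m/s); the robot touches nothing.
It fails at once if the filter is dropped (moves faster than 0.5 m/s with no finger on it) (linear speed of filter above 0.5 m/s and contact force between the fingers and filter below 0.05 N).
It fails at once if the filter is tipped over by more than 0.7 rad (angle between filter_foot's own z axis and vertical above 0.7 rad).
It fails at once if the jar, the gauze pack or the slide box is moved by more than 30 mm (distance of any of jar, gauze, slide_box from where it was at the start of the episode above 0.03 m).
It also fails if it takes over 54 s, if anything falls off the work surface, if the arm or the gripper's body presses on something with over 40 N, if the wrist force passes 120 N, or if a joint passes its speed limit or range.

## Working session

There is one attempt and no reset: what is moved stays moved. The work goes in short steps, Python scripts to look and compute and a tool call to move; the robot and the scene stay as the last step left them, time stands still between calls to the robot, and variables do not carry over. Pictures are saved under pics/ and viewed, about 8 in all and at most 12, crops included, and the job is handed in when it is done.

Besides the shell and the picture viewer there is one more tool, called after "Request:" in YAML: its name, and indented under it one key for each argument. play_rows: Moves the arm, as the interface text tells. Its arguments: {"type":"object","properties":{"plan":{"type":"array","items":{"type":"array","items":{"type":"number"}}},"squeeze":{"type":"number"}},"required":["plan"]}

```bash
ls; mkdir -p pics
cat > h.py <<'E'
import numpy as np, cv2
from bench import env
def cam(n,f=None):
    p,d=env.camera(n)
    if f: cv2.imwrite('pics/'+f,p[...,::-1]); np.savez('pics/'+f+'.npz',p=p,d=d)
    return p,d
def K(n):
    m=env.camera_model(n); f=240/np.tan(np.radians(m['fovy'])/2)
    return np.array([[f,0,m['cx']],[0,f,m['cy']],[0,0,1]]),np.array(m['dist'],float),np.array(m['cam_to_world'])
def rays(n,uv):
    k,d,T=K(n); q=cv2.undistortPoints(np.array(uv,float).reshape(-1,1,2),k,d).reshape(-1,2)
    r=np.c_[q[:,0],-q[:,1],-np.ones(len(q))]
    return T[:3,3],r@T[:3,:3].T
def onz(n,uv,z):
    o,r=rays(n,uv); return o+r*((z-o[2])/r[:,2])[:,None]
def dep(n,uv,d):
    o,r=rays(n,uv); uv=np.array(uv,int).reshape(-1,2); return o+r*d[uv[:,1],uv[:,0]][:,None]
E
python3 - <<'E'
from h import *
print(env.sense())
for n in('side','top'):
    cam(n,n+'0.png'); print(n,K(n))
E
```

```text
pics
{'time': 0.0, 'qpos': array([-1.25520775,  0.53717013, -0.00443845,  1.53886493,  0.0026305 ,
        1.0673043 , -0.07119835]), 'joint_vel': array([ 0.00064352,  0.00196321,  0.00035985, -0.00193634,  0.00039258,
       -0.00047116, -0.00090601]), 'joint_torque': array([ 2.07437056e-04, -5.70989907e+01,  9.90890376e-01, -2.51600629e+01,
       -5.62613597e-02,  1.80079427e-02,  1.82116778e-04]), 'position': array([241.97193656, 602.61713815, 237.83972253]), 'orientation': array([-8.86789461e-05,  1.89693662e-01,  9.81842939e-01, -8.66079072e-04]), 'ft_force': array([ 0.43716472, -0.43171712, -0.65969477]), 'ft_torque': array([0.00028392, 0.03492262, 0.02050949]), 'grip_width': 88.23223205464006}
side (array([[447.24453897,   0.        , 315.90128424],
       [  0.        , 447.24453897, 244.9294913 ],
       [  0.        ,   0.        ,   1.        ]]), array([-0.07653725,  0.        ,  0.        ,  0.        ,  0.        ]), array([[-9.68085797e-01,  1.41500395e-01, -2.06851463e-01,
         1.81726601e+02],
       [-2.50152802e-01, -4.95247789e-01,  8.31957453e-01,
         9.51023201e+02],
       [ 1.52795785e-02,  8.57150667e-01,  5.14839071e-01,
         6.05404256e+02],
       [ 0.00000000e+00,  0.00000000e+00,  0.00000000e+00,
         1.00000000e+00]]))
top (array([[583.26474217,   0.        , 321.33351716],
       [  0.        , 583.26474217, 238.88091144],
       [  0.        ,   0.        ,   1.        ]]), array([0.02605167, 0.        , 0.        , 0.        , 0.        ]), array([[ 1.40688978e-02,  9.87818270e-01, -1.54974618e-01,
         1.81981844e+02],
       [-9.99779937e-01,  1.14851782e-02, -1.75547002e-02,
         1.11766160e+02],
       [-1.55609425e-02,  1.55187489e-01,  9.87762472e-01,
         1.35163567e+03],
       [ 0.00000000e+00,  0.00000000e+00,  0.00000000e+00,
         1.00000000e+00]]))
```

View pics/top0.png

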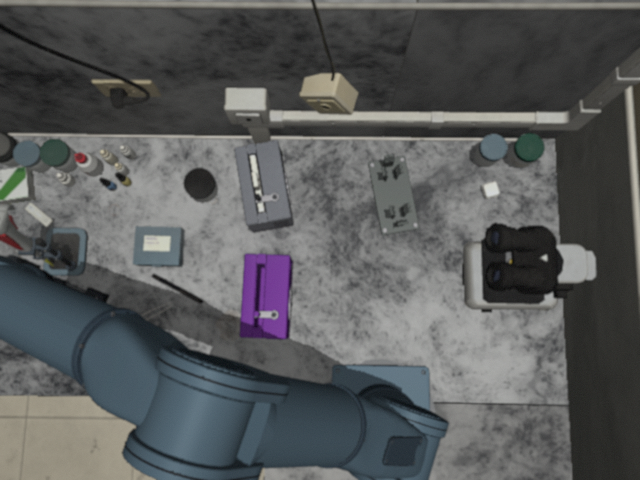

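View pics/side0.png

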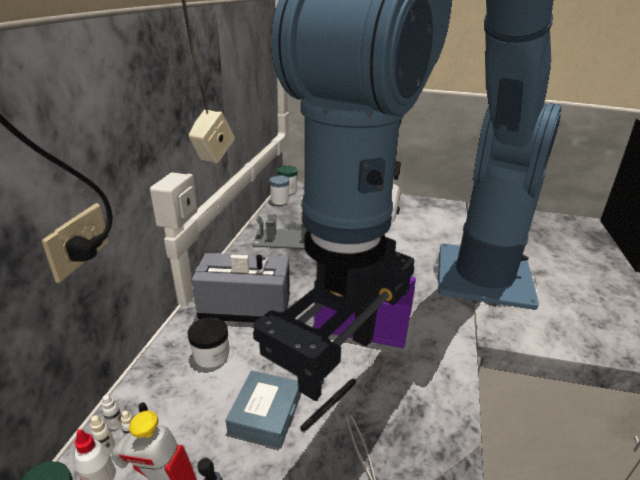

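Run:
```python
from h import *
p=np.load('pics/top0.png.npz')['p']
a=cv2.resize(p[130:240,225:300],None,fx=5.4,fy=5.4,interpolation=2)
b=cv2.resize(p[145:245,355:430],None,fx=5.4,fy=5.4,interpolation=2)
b=cv2.copyMakeBorder(b,0,a.shape[0]-b.shape[0],0,0,0)
cv2.imwrite('pics/c1.png',np.hstack([a,b[:,:395]])[...,::-1])
```

```text
(no output)
```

View pics/c1.png

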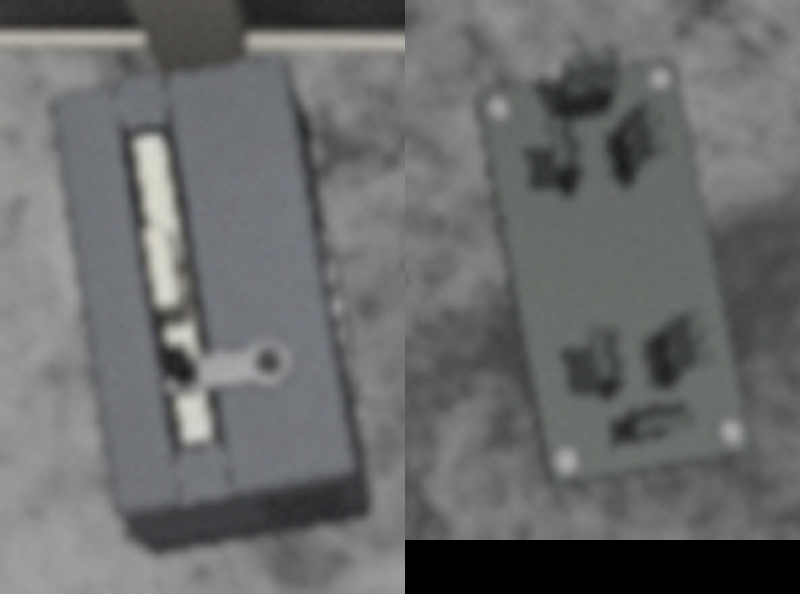

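Run:
```python
from h import *
A=lambda l:[(225+(u-2)/5.4,130+(v-2)/5.4) for u,v in l]
B=lambda l:[(355+(u-407)/5.4,145+(v-2)/5.4) for u,v in l]
c=onz('top',A([(55,100),(285,58),(352,470),(122,515)]),105)[:,:2]
print('deck',c,'\nc',c.mean(0),[np.linalg.norm(c[i]-c[i-1]) for i in range(4)])
f=onz('top',A([(150,133),(197,442)]),103)[:,:2]; print('filter',f,f.mean(0),np.linalg.norm(f[0]-f[1]))
pv=onz('top',A([(270,362)]),112)[0,:2]; po=onz('top',A([(178,360)]),142)[0,:2]; print('piv',pv,'post',po,np.linalg.norm(pv-po))
yw=lambda d:np.arctan2(-d[0],d[1])%np.pi # yaw from y-axis dir (mod pi)
def yaw(d): return np.arctan2(d[1],d[0])-np.pi/2
ya=[yaw(c[3]-c[0]),yaw(c[2]-c[1]),yaw(f[1]-f[0])]; print('yaw',ya)
for y in ya:
  y=y%(2*np.pi);R=np.array([[np.cos(y),-np.sin(y)],[np.sin(y),np.cos(y)]])
  print(y,'slot',c.mean(0)+R@[12,0],'pivot',c.mean(0)+R@[-22,40],'tab ang',np.arctan2(*(po-pv)[::-1])-y)
r=onz('top',B([(498,106),(660,78),(732,432),(566,460)]),9)[:,:2]
print('rest',r,r.mean(0),[np.linalg.norm(r[i]-r[i-1]) for i in range(4)],yaw(r[3]-r[0])%6.283,yaw(r[2]-r[1])%6.283)
print(onz('top',[(201,185)],66),onz('top',[(490,190)],21))
```

```text
deck [[579.27225091 328.92699724]
 [598.13790525 234.71580717]
 [425.75557303 203.27706818]
 [406.26109874 295.57974972]] 
c [502.35670698 265.62490558] [np.float64(176.1956233577146), np.float64(96.0815343721653), np.float64(175.22574803347865), np.float64(94.33885492078743)]
filter [[566.25307749 289.657949  ]
 [436.98600813 266.47910474]] [501.61954281 278.06852687] 131.32872511718696
piv [468.37484553 236.85864493] post [461.85747495 270.11937446] 33.89324781874988
yaw [np.float64(-4.521977827844693), np.float64(-4.531993663659972), np.float64(-4.534964722450293)]
1.7612074793348933 slot [500.08555539 277.40802361] pivot [467.24342481 236.45201723] tab ang 0.0030851521709520657
1.751191643519614 slot [500.20368511 277.43017969] pivot [466.95300005 236.80516347] tab ang 0.013100987986231383
1.7482205847292933 slot [500.23876873 277.43652433] pivot [466.86753128 236.91047701] tab ang 0.01607204677655205
rest [[573.29351012  18.24107967]
 [586.62240137 -52.83423876]
 [428.81550079 -82.7625292 ]
 [415.7392847  -11.21916284]] [501.11767425 -32.14371278] [np.float64(160.28487088964837), np.float64(72.31431554127913), np.float64(160.61980089859256), np.float64(72.72854114089526)] 1.7554612032870507 1.7580364344049295
[[504.2492405  409.38452105  66.        ]] [[ 510.29939044 -254.99961668   21.        ]]
```

```bash
cat >> h.py <<'E'
from scipy.spatial.transform import Rotation as Ro
def go(x,y,z,jaw=None):
    s=env.sense(); w,a,b,c=s['orientation']; R=Ro.from_quat([a,b,c,w]).as_matrix()
    t=R.T@(np.array([x,y,z])-s['position']); r=0
    if jaw is not None:
        r=np.degrees(np.arctan2(R[1,1],R[0,1])-jaw); r=(r+90)%180-90
    print('t',s['time'],'pos',s['position'].round(1),'shift mm',t.round(1),'roll',round(r,1),'ft',s['ft_force'].round(1),'w',round(s['grip_width'],1))
E
python3 -c "
from h import *
go(461.3,270.1,200,1.752)"
```

```text
t 0.1 pos [242.  602.7 237.9] shift mm [-327.4 -226.9   38.3] roll -32.3 ft [-0.6  0.   0.6] w 88.2
```

Request:
play_rows:
  plan:
    - [0,-0.3274,-0.227,0.0,-32.3]
    - [0,-0.3274,-0.227,0.0,-32.3]
    - [0,-0.3274,-0.227,0.0,-32.3]
    - [0,-0.3274,-0.227,0.0,-32.3]
    - [0,-0.3274,-0.227,0.0,-32.3]
    - [0,-0.3274,-0.227,0.0,-32.3]
    - [0,-0.3274,-0.227,0.0,-32.3]
    - [0,-0.3274,-0.227,0.0,-32.3]
    - [0,-0.3274,-0.227,0.0,-32.3]
    - [0,-0.3274,-0.227,0.0,-32.3]
    - [0,-0.3274,-0.227,0.038,-32.3]
    - [0,-0.3274,-0.227,0.038,-32.3]
  squeeze: 15

```text
time: 1.1
position: [459.8, 266.9, 196.3]
orientation: [-0.003, -0.089, 0.996, -0.002]
ft_force: [-1.9, 0.6, 0.0]
grip_width: 88.1
```

```bash
python3 -c "
from h import *
go(461.3,270.1,118,1.752)
cam('top','top1.png');cam('side','side1.png')
import cv2
a=cv2.imread('pics/top1.png');b=cv2.imread('pics/side1.png')
cv2.imwrite('pics/v1.png',np.hstack([cv2.resize(a[100:300,150:350],(400,400)),cv2.resize(b[150:350,150:350],(400,400))]))"
```

```text
t 1.1 pos [459.8 266.9 196.3] shift mm [-2.6  3.2 78.2] roll -0.2 ft [-1.9  0.6  0. ] w 88.1
```

View pics/v1.png

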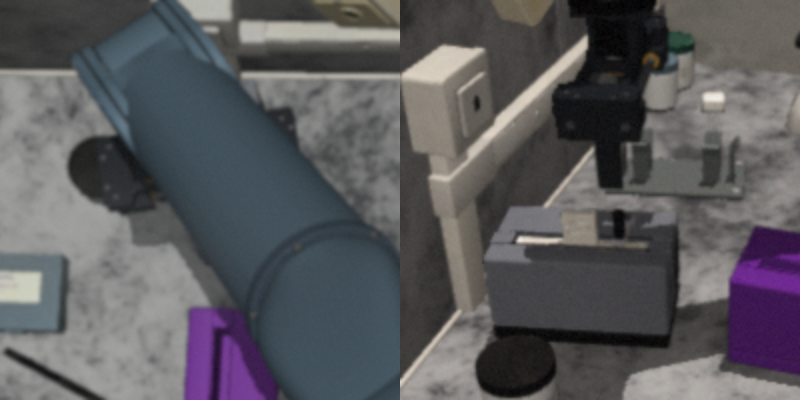

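```bash
python3 -c "
from h import *
print(onz('side',[(259.5,255.5)],142), 'tongue top edge',onz('side',[(232,254),(248,254.5)],139))
go(461.3,270.1,118,1.752)"
```

```text
[[462.79739559 270.52296496 142.        ]] tongue top edge [[518.21531291 275.72261319 139.        ]
 [487.4674223  268.84719258 139.        ]]
t 1.2 pos [460.1 270.4 200. ] shift mm [-1.4 -0.4 81.9] roll 0.1 ft [0.6 0.6 0.3] w 88.1
```

Request:
play_rows:
  plan:
    - [0,-0.002,0,0.04,0]
    - [0,-0.002,0,0.07,0]
    - [0,-0.002,0,0.081,0]
    - [0,-0.002,0,0.081,0]
    - [0,-0.002,0,0.081,0]
    - [255,-0.002,0,0.081,0]
    - [255,-0.002,0,0.081,0]
    - [255,-0.002,0,0.081,0]
    - [255,-0.002,0,0.081,0]
    - [255,-0.002,0,0.081,0]
    - [255,-0.002,0,0.081,0]
    - [255,-0.002,0,0.081,0]
  squeeze: 15

```text
time: 2.2
position: [463.4, 270.9, 119.8]
orientation: [0.0, -0.091, 0.996, 0.0]
ft_force: [0.4, -0.4, -0.2]
grip_width: 43.2
```

```bash
python3 -c "
from h import *
pv=np.array([467.2,236.8])
for a in (.01,.25,.5,.75,1.0,1.25,1.5,1.6):
    q=pv+34*np.array([np.cos(1.752+a),np.sin(1.752+a)]); go(*q,118,1.752)"
```

```text
t 2.2 pos [463.4 270.9 119.8] shift mm [ 2.8 -0.2  1.8] roll 0.0 ft [ 0.4 -0.4 -0.2] w 43.2
t 2.2 pos [463.4 270.9 119.8] shift mm [10.9 -1.2  1.8] roll 0.0 ft [ 0.4 -0.4 -0.2] w 43.2
t 2.2 pos [463.4 270.9 119.8] shift mm [18.8 -4.3  1.8] roll 0.0 ft [ 0.4 -0.4 -0.2] w 43.2
t 2.2 pos [463.4 270.9 119.8] shift mm [25.6 -9.3  1.8] roll 0.0 ft [ 0.4 -0.4 -0.2] w 43.2
t 2.2 pos [463.4 270.9 119.8] shift mm [ 31.1 -15.8   1.8] roll 0.0 ft [ 0.4 -0.4 -0.2] w 43.2
t 2.2 pos [463.4 270.9 119.8] shift mm [ 34.7 -23.5   1.8] roll 0.0 ft [ 0.4 -0.4 -0.2] w 43.2
t 2.2 pos [463.4 270.9 119.8] shift mm [ 36.4 -31.8   1.8] roll 0.0 ft [ 0.4 -0.4 -0.2] w 43.2
t 2.2 pos [463.4 270.9 119.8] shift mm [ 36.5 -35.2   1.8] roll 0.0 ft [ 0.4 -0.4 -0.2] w 43.2
```

Request:
play_rows:
  plan:
    - [255,0.001,0,0.002,0]
    - [255,0.001,0,0.002,0]
    - [255,0.001,0,0.002,0]
    - [255,0.001,0,0.002,0]
    - [255,0.001,0,0.002,0]
    - [255,0.001,0,0.002,0]
    - [255,0.001,0,0.002,0]
    - [255,0.001,0,0.002,0]

```text
time: 2.87
position: [462.3, 271.8, 117.8]
orientation: [0.0, -0.091, 0.996, 0.001]
ft_force: [-0.8, 5.6, -2.4]
grip_width: 11.5
```

Request:
play_rows:
  plan:
    - [255,0.004,-0.0003,0,0]
    - [255,0.008,-0.001,0,0]
    - [255,0.012,-0.0023,0,0]
    - [255,0.016,-0.0041,0,0]
    - [255,0.0228,-0.0091,0,0]
    - [255,0.0283,-0.0156,0,0]
    - [255,0.0319,-0.0233,0,0]
    - [255,0.0336,-0.0316,0,0]
    - [255,0.0337,-0.0335,0,0]
    - [255,0.0337,-0.0335,0,0]
    - [255,0.0337,-0.0335,0,0]
    - [255,0.0337,-0.0335,0,0]

```text
time: 3.87
position: [431.3, 230.6, 117.2]
orientation: [-0.004, -0.091, 0.996, -0.001]
ft_force: [-11.4, 0.9, 9.0]
grip_width: 11.2
```

Request:
play_rows:
  plan:
    - [0,0,0,0,0]
    - [0,0,0,0,0]
    - [0,0,0,0,0]
    - [0,0,0,0,0]
    - [0,0,0,-0.02,0]
    - [0,0,0,-0.05,0]
    - [0,0,0,-0.08,0]
    - [0,0,0,-0.08,0]
    - [0,0,0,-0.08,0]

```text
time: 4.62
position: [436.7, 232.1, 199.2]
orientation: [0.002, -0.091, 0.996, 0.001]
ft_force: [0.0, -0.0, -0.1]
grip_width: 69.4
```

```bash
python3 -c "
from h import *
cam('side','side2.png')
import cv2
b=cv2.imread('pics/side2.png')
cv2.imwrite('pics/v2.png',cv2.resize(b[190:340,170:320],(600,600),interpolation=cv2.INTER_CUBIC))
go(500.8,277.7,200,1.752)"
```

```text
t 4.6667 pos [435.7 231.5 197.9] shift mm [-72.4  33.6  -2. ] roll 0.0 ft [-0.5 -0.1 -0.3] w 73.2
```

View pics/v2.png

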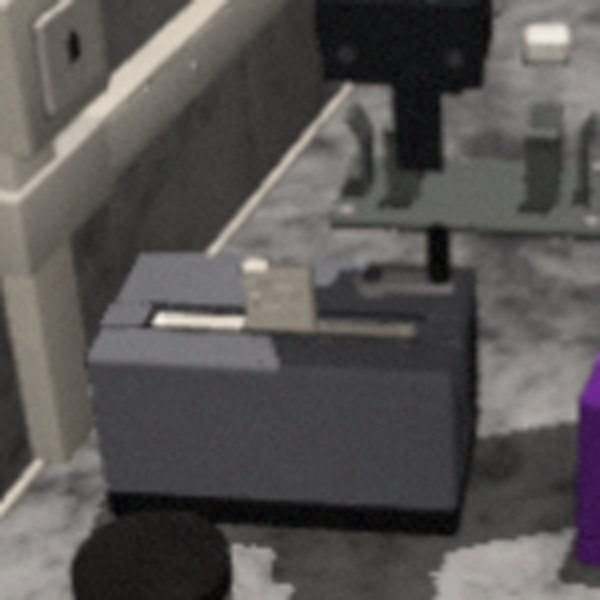

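```bash
python3 -c "
from h import *
p=onz('side',[(230.9,257.4),(248.6,257.6)],139);print(p,p.mean(0)-5*np.array([-.18,.98,0]))
go(500.8,277.7,200,1.752)"
```

```text
[[515.27414925 287.70511492 139.        ]
 [482.15069241 278.99216754 139.        ]] [499.61242083 278.44864123 139.        ]
t 4.6667 pos [435.7 231.5 197.9] shift mm [-72.4  33.6  -2. ] roll 0.0 ft [-0.5 -0.1 -0.3] w 73.2
```

Request:
play_rows:
  plan:
    - [0,-0.036,0.017,0,0]
    - [0,-0.072,0.034,0,0]
    - [0,-0.072,0.034,0,0]
    - [0,-0.072,0.034,0,0]
    - [0,-0.072,0.034,0,0]
    - [0,-0.072,0.034,0,0]

```text
time: 5.17
position: [498.8, 277.0, 196.7]
orientation: [-0.001, -0.091, 0.996, -0.001]
ft_force: [0.1, -0.2, -1.0]
grip_width: 88.3
```

```bash
python3 -c "
from h import *
go(500.4,278,111,1.752)"
```

```text
t 5.1667 pos [498.8 277.  196.7] shift mm [-1.9  0.8 85.7] roll 0.0 ft [ 0.1 -0.2 -1. ] w 88.3
```

Descend and close on the tongue.

Request:
play_rows:
  plan:
    - [0,-0.001,0.0005,0.04,0]
    - [0,-0.001,0.0005,0.07,0]
    - [0,-0.001,0.0005,0.085,0]
    - [0,-0.001,0.0005,0.086,0]
    - [255,-0.001,0.0005,0.086,0]
    - [255,-0.001,0.0005,0.086,0]
    - [255,-0.001,0.0005,0.086,0]
    - [255,-0.001,0.0005,0.086,0]
    - [255,-0.001,0.0005,0.086,0]
    - [255,-0.001,0.0005,0.086,0]
    - [255,-0.001,0.0005,0.086,0]
    - [255,-0.001,0.0005,0.086,0]
  squeeze: 20

```text
time: 6.17
position: [500.9, 278.9, 111.9]
orientation: [0.0, -0.091, 0.996, 0.0]
ft_force: [0.2, -0.3, 1.5]
grip_width: 36.6
```

Request:
play_rows:
  plan:
    - [255,0,0,0,0]
    - [255,0,0,0,0]
    - [255,0,0,0,0]
    - [255,0,0,0,0]
    - [255,0,0,0,0]
    - [255,0,0,0,0]
    - [255,0,0,0,0]
    - [255,0,0,0,0]

```text
time: 6.83
position: [500.9, 278.8, 111.7]
orientation: [0.0, -0.091, 0.996, 0.0]
ft_force: [0.2, -0.2, 0.4]
grip_width: 9.7
```

Request:
play_rows:
  plan:
    - [255,0,0,-0.005,0]
    - [255,0,0,-0.012,0]
    - [255,0,0,-0.022,0]
    - [255,0,0,-0.034,0]
    - [255,0,0,-0.046,0]
    - [255,0,0,-0.06,0]
    - [255,0,0,-0.075,0]
    - [255,0,0,-0.09,0]
    - [255,0,0,-0.105,0]
    - [255,0,0,-0.12,0]
    - [255,0,0,-0.135,0]
    - [255,0,0,-0.135,0]
  squeeze: 30

```text
time: 7.83
position: [502.6, 279.8, 251.0]
orientation: [0.003, -0.091, 0.996, 0.002]
ft_force: [-0.4, -0.1, -0.9]
grip_width: 10.2
```

```bash
python3 -c "
from h import *
cam('side','side3.png')
import cv2
b=cv2.imread('pics/side3.png')
cv2.imwrite('pics/v3.png',cv2.resize(b[100:340,150:390],(600,600),interpolation=cv2.INTER_CUBIC))
go(501.1,-32.1,247,1.757)"
```

```text
t 7.8833 pos [501.9 279.4 249.1] shift mm [  57.2 -306.3    1.4] roll -0.2 ft [ 0.2  0.6 -1. ] w 9.7
```

View pics/v3.png

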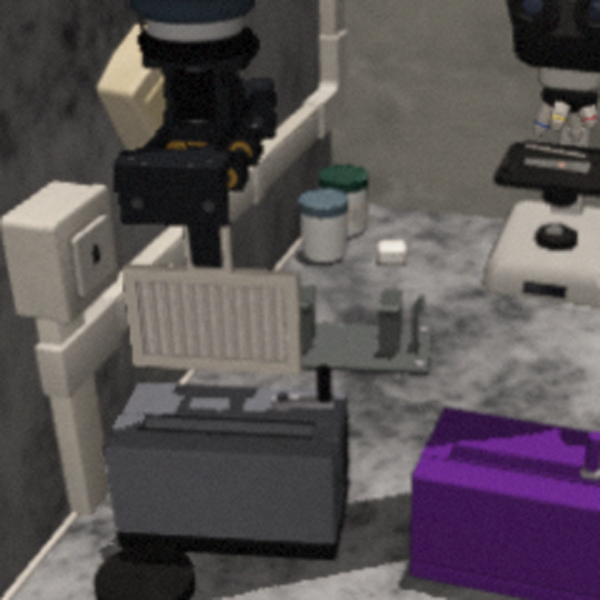

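```bash
python3 -c "
from h import *
o,r=rays('side',[(150+u/2.5,100+v/2.5) for u,v in [(126,268),(299,276),(300,370),(134,366)]])
n=np.array([np.cos(1.752),np.sin(1.752),0]);P=np.array([501.9,279.4,0])+6*n
q=o+r*(((P-o)@n)/(r@n))[:,None]; t=np.array([-n[1],n[0],0])
print(np.c_[(q-P)@t,q[:,2]].round(1))"
```

```text
[[-62.4 244.5]
 [ 64.9 244.2]
 [ 62.7 165. ]
 [-66.  161. ]]
```

Request:
play_rows:
  plan:
    - [255,0.002,-0.01,0,0]
    - [255,0.006,-0.03,0,0]
    - [255,0.0115,-0.06,0,0]
    - [255,0.0175,-0.092,0,0]
    - [255,0.0235,-0.125,0,0]
    - [255,0.0295,-0.158,0,0]
    - [255,0.0355,-0.191,0,0]
    - [255,0.042,-0.224,0,0]
    - [255,0.048,-0.256,0,0]
    - [255,0.0525,-0.28,0,0]
    - [255,0.0555,-0.298,0,0]
    - [255,0.057,-0.306,0,0]

```text
time: 8.88
position: [498.8, -36.4, 245.9]
orientation: [-0.001, -0.089, 0.996, -0.001]
ft_force: [-1.5, -0.4, -0.9]
grip_width: 9.9
```

Request:
play_rows:
  plan:
    - [255,0,0,0,0]
    - [255,0,0,0,0]
    - [255,0,0,0,0]

```text
time: 9.13
position: [500.0, -30.8, 246.4]
orientation: [-0.0, -0.092, 0.996, 0.0]
ft_force: [0.8, 0.1, -1.6]
grip_width: 9.7
```

```bash
python3 -c "
from h import *
cam('side','side4.png');cam('top','top4.png')
import cv2
b=cv2.imread('pics/side4.png');a=cv2.imread('pics/top4.png')
cv2.imwrite('pics/v4.png',np.hstack([cv2.resize(b[100:260,220:380],(400,400),interpolation=2),cv2.resize(a[120:280,310:470],(400,400),interpolation=2)]))
go(501.1,-32.1,98,1.757)"
```

```text
t 9.2333 pos [500.2 -30.8 246.5] shift mm [ -0.7  -1.5 148.5] roll -0.1 ft [-0.  -0.8 -1.5] w 10.0
```

View pics/v4.png

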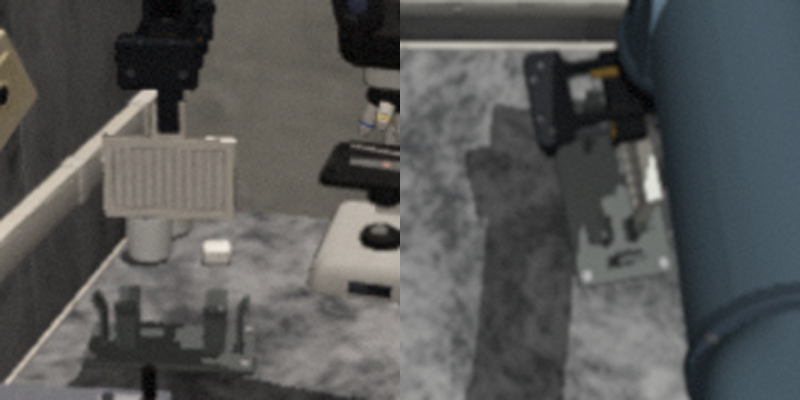

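Request:
play_rows:
  plan:
    - [255,0,-0.0013,0.01,0]
    - [255,0,-0.0013,0.03,0]
    - [255,0,-0.0013,0.05,0]
    - [255,0,-0.0013,0.068,0]
    - [255,0,-0.0013,0.08,0]
    - [255,0,-0.0013,0.09,0]
    - [255,0,-0.0013,0.1,0]
    - [255,0,-0.0013,0.11,0]
    - [255,0,-0.0013,0.12,0]
    - [255,0,-0.0013,0.128,0]
    - [255,0,-0.0013,0.134,0]
    - [255,0,-0.0013,0.134,0]

```text
time: 10.23
position: [499.8, -33.7, 111.6]
orientation: [-0.001, -0.091, 0.996, 0.0]
ft_force: [-0.6, -0.4, -0.9]
grip_width: 9.8
```

Request:
play_rows:
  plan:
    - [255,0,0.001,0.003,0]
    - [255,0,0.001,0.006,0]
    - [255,0,0.001,0.008,0]
    - [255,0,0.001,0.01,0]
    - [255,0,0.001,0.011,0]
    - [255,0,0.001,0.0115,0]
    - [255,0,0.001,0.0115,0]
    - [255,0,0.001,0.0115,0]

```text
time: 10.9
position: [500.3, -32.7, 101.3]
orientation: [0.0, -0.091, 0.996, -0.0]
ft_force: [0.1, -0.9, -1.4]
grip_width: 9.8
```

Request:
play_rows:
  plan:
    - [255,0,0,0.001,0]
    - [255,0,0,0.002,0]
    - [255,0,0,0.002,0]
    - [255,0,0,0.002,0]

```text
time: 11.23
position: [500.5, -32.7, 99.6]
orientation: [0.0, -0.091, 0.996, 0.0]
ft_force: [-1.6, 0.1, 5.2]
grip_width: 10.0
```

```bash
python3 -c "
from h import *
cam('side','side5.png')
import cv2
b=cv2.imread('pics/side5.png')
cv2.imwrite('pics/v5.png',cv2.resize(b[140:260,230:350],(600,600),interpolation=2))"
```

```text
(no output)
```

View pics/v5.png

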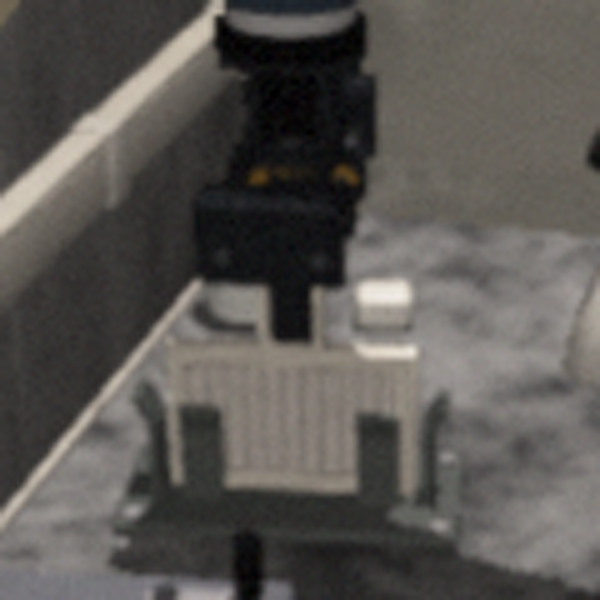

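The filter stands between the posts and end stops, with its lower edge on the base around (290,490). Releasing it now, then retracting.

Request:
play_rows:
  plan:
    - [230,0,0,0,0]
    - [200,0,0,0,0]
    - [150,0,0,0,0]
    - [100,0,0,0,0]
    - [50,0,0,0,0]
    - [0,0,0,0,0]
    - [0,0,0,0,0]
    - [0,0,0,0,0]
    - [0,0,0,0,0]
    - [0,0,0,0,0]
    - [0,0,0,0,0]
    - [0,0,0,0,0]

```text
time: 12.28
position: [500.3, -32.7, 99.2]
orientation: [0.0, -0.091, 0.996, 0.0]
ft_force: [-0.3, -0.0, 0.3]
grip_width: 81.4
```

Request:
play_rows:
  plan:
    - [0,0,0,-0.01,0]
    - [0,0,0,-0.03,0]
    - [0,0,0,-0.06,0]
    - [0,0,0,-0.09,0]
    - [0,0,0,-0.12,0]
    - [0,0,0,-0.14,0]
    - [0,0,0,-0.15,0]
    - [0,0,0,-0.15,0]
    - [0,0,0,-0.15,0]
    - [0,0,0,-0.15,0]
    - [0,0,0,-0.15,0]

```text
time: 13.2
position: [499.3, -32.7, 247.7]
orientation: [-0.001, -0.091, 0.996, 0.0]
ft_force: [-0.5, -0.4, 0.2]
grip_width: 88.0
```

```bash
python3 -c "
from h import *
cam('side','side6.png')
import cv2
b=cv2.imread('pics/side6.png')
cv2.imwrite('pics/v6.png',cv2.resize(b[140:290,200:350],(600,600),interpolation=2))
go(501,-32,250)"
```

```text
t 13.25 pos [499.4 -32.7 247.8] shift mm [-1.7  0.4 -2.2] roll 0 ft [ 0.2  0.1 -0.4] w 88.4
```

View pics/v6.png

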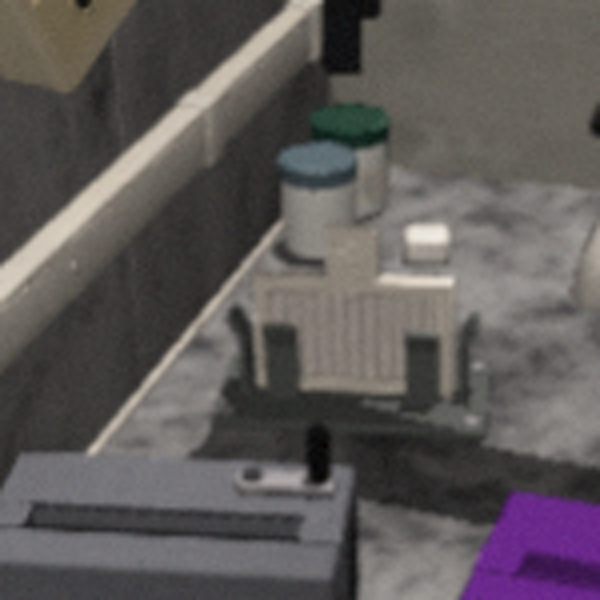

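```bash
python3 -c "
from h import *
print(onz('side',[(288,198),(200+352/4,140+232/4)],127))
print(env.job_done())"
```

```text
[[498.80445556 -24.7316478  127.        ]
 [498.80445556 -24.7316478  127.        ]]
the job is handed in; nothing more can be done
None
```

The filter is out of the air cleaner and standing in the grey rest. I handed the job in at about 13 s of the 54 s; no verdict was reported.

- **Tab:** I gripped the post and swung the tab to about 1.56 rad, worked out from the tool position. The next picture showed it clear of the slot.
- **Lift and move:** I gripped the tongue at 9.7 mm opening, lifted the filter 135 mm straight up and carried it to the rest. A check in the air showed it centred in the grip and tilted by only about 0.03 rad.
- **Set-down:** The filter touched the base with about 5 N at the expected height (tool at 99.6 mm). I let go, and the upward force dropped to near zero.
- **Last checks:** The final side picture shows the filter upright between the posts and end stops, with the tab still aside and the gripper well clear. One rough check disagreed. A point picked on the tongue's top edge came out at about (499, -25) mm, 7 mm in y from the rest's middle at (501, -32). I put this down to picking the near edge (5 mm off centre) and about 3 mm per pixel at a steep view angle. The tool itself was within about 1 mm of the middle when I let go.
- **Other items:** The arm did not go near the jar, gauze or slide box. I did not measure their positions again at the end.

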